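# Refill the nut dispenser from the loading chute

## Task

Five loose nuts lie in the hand loading chute: pick the chute up by its wooden grip, carry it level, and hook its nose over the rim of the nut dispenser's narrow filler neck, lug outside, while it is still level. Keep it resting on the rim the whole time, lightly because the neck is held only by a small clamp, while you tip it nose-down until every nut has slid in. Then stand the empty chute back on its feet on the bench, clear of the dispenser, let go, and leave the other things where they are.

Things in the scene. Friction and masses are not known exactly. Their poses are not given: they have to be found in the camera images.
- dispenser: Nut dispenser, fixed to the bench: grey steel case 100 x 100 mm in plan, 110 mm high, with clear panels, on a wooden board (x -135 to +80, y +/-75 mm, 18 mm thick); on the middle of its top a filler neck in a clamp sleeve (64 mm square, 8 mm high). Pick trough beyond its -x side, 48 mm high. Nuts that go in rest on a bed 40 mm above the bench. Origin on the bench under the neck's axis; z up, x and y square to the neck.
- neck (a point): Point on the upright axis of the square filler neck, 138 mm above the bench; axes as the dispenser's. The neck, 50 mm inside, 58 mm outside, is clamped at any height: its rim is level with this point, or up to 6 mm higher or lower, not measured, so feel for it. It stays put in use. Its four sides are alike: hook over any. Rigid (some 10-15 N per mm), but it must not bear over 12 N.
- chute: Loose loading chute, a straight sheet-metal trough, 0.24-0.39 kg: 225 mm long, 39 mm wide (34 inside), closed back at x -115, open nose at +110 mm. x points to the nose, z up; origin on the bench under the grip when it stands on its feet. Underside 12 mm, wall tops 38.5 mm above the feet. Centre of mass within 20 mm of the grip in x. Nuts in it start to slide at 13-21 deg of tilt.
- chute_grip (a point): Centre of the chute's wooden grip, a bar across the trough on two straps (12 mm wide, y +/-20 to 22 mm): 16 mm thick (chute's x), 39 mm long (y), 20 mm high, 75 mm above the feet, 26 mm clear above the trough's walls. Axes as the chute's. Take it from above at its middle, the fingers closing along the chute's x.
- chute_nose (a point): Middle of the underside of the chute's open front edge, 110 mm ahead of and 63 mm below the grip's centre; axes as the chute's.
- chute_lug (a point): Middle of the nose-side face of the hook lug, a tab 4 mm thick, 30 mm wide, hanging 12 mm below the spout's underside (also the front foot): 88 mm ahead of and 69 mm below the grip's centre. Hooked, this face is against the outside of the neck's wall, the spout's underside lies on the rim and the nose reaches 18 mm into the mouth.
- nut1_center (a point): Centre of a loose steel M12 hexagon nut, 19 mm across flats, 10 mm thick, 16 g, lying in the rear half of the chute at the start.
- nut2_center (a point): Centre of a loose steel M12 hexagon nut, 19 mm across flats, 10 mm thick, 16 g, lying in the rear half of the chute at the start.
- nut3_center (a point): Centre of a loose steel M12 hexagon nut, 19 mm across flats, 10 mm thick, 16 g, lying in the rear half of the chute at the start.
- nut4_center (a point): Centre of a loose steel M12 hexagon nut, 19 mm across flats, 10 mm thick, 16 g, lying in the rear half of the chute at the start.
- nut5_center (a point): Centre of a loose steel M12 hexagon nut, 19 mm across flats, 10 mm thick, 16 g, lying in the rear half of the chute at the start.
- flask: Steel drinking flask, 70 mm across, 226 mm tall, standing; origin under its centre. To be left alone.
- ear_defenders: Ear defenders lying on the bench, two cups 72 mm across with a headband, about 160 x 180 mm in all; origin on the bench between the cups, band to +x. To be left alone.
- offcut: Wooden offcut, 70 x 120 x 35 mm, lying; origin under its centre. To be left alone.
Not all that is in view belongs to the job. Of the things shaped like the chute, the metal one is meant.

How it is judged (in metres and radians):
On the way, in this order (a step that is already met when the one before it is completed fails the run):
1. the chute's nose is hooked over the neck's rim, lug outside, resting on the dispenser, while the chute is still level (within 0.2 rad) (x of chute_nose in the frame of neck between -0.027 and 0.027 m and y of chute_nose in the frame of neck between -0.027 and 0.027 m and z of chute_nose in the frame of neck below 0.016 m and (x of chute_lug in the frame of neck below -0.026 m or x of chute_lug in the frame of neck above 0.026 m or y of chute_lug in the frame of neck below -0.026 m or y of chute_lug in the frame of neck above 0.026 m) and contact force between chute and dispenser above 0.4 N and angle between chute's own z axis and vertical below 0.2 rad), for 0.2 s.
2. all five nuts are in the dispenser while the tipped chute (over 0.3 rad) still rests on the rim with its nose in the mouth (x of nut1_center in the frame of dispenser between -0.05 and 0.05 m and y of nut1_center in the frame of dispenser between -0.05 and 0.05 m and z of nut1_center in the frame of dispenser between 0.03 and 0.107 m and x of nut2_center in the frame of dispenser between -0.05 and 0.05 m and y of nut2_center in the frame of dispenser between -0.05 and 0.05 m and z of nut2_center in the frame of dispenser between 0.03 and 0.107 m and x of nut3_center in the frame of dispenser between -0.05 and 0.05 m and y of nut3_center in the frame of dispenser between -0.05 and 0.05 m and z of nut3_center in the frame of dispenser between 0.03 and 0.107 m and x of nut4_center in the frame of dispenser between -0.05 and 0.05 m and y of nut4_center in the frame of dispenser between -0.05 and 0.05 m and z of nut4_center in the frame of dispenser between 0.03 and 0.107 m and x of nut5_center in the frame of dispenser between -0.05 and 0.05 m and y of nut5_center in the frame of dispenser between -0.05 and 0.05 m and z of nut5_center in the frame of dispenser between 0.03 and 0.107 m and x of chute_nose in the frame of neck between -0.027 and 0.027 m and y of chute_nose in the frame of neck between -0.027 and 0.027 m and z of chute_nose in the frame of neck below 0.016 m and contact force between chute and dispenser above 0.4 N and angle between chute's own z axis and vertical above 0.3 rad), for 0.2 s.
At the end, for the whole second after the job is handed in: All five nuts lie inside the dispenser's case, below the neck; the empty chute stands level (within 0.06 rad) and still on its own feet on the bench (grip bar's centre 75 mm up, within 5 mm), clear of the dispenser and let go (x of nut1_center in the frame of dispenser between -0.05 and 0.05 m and y of nut1_center in the frame of dispenser between -0.05 and 0.05 m and z of nut1_center in the frame of dispenser between 0.03 and 0.107 m and x of nut2_center in the frame of dispenser between -0.05 and 0.05 m and y of nut2_center in the frame of dispenser between -0.05 and 0.05 m and z of nut2_center in the frame of dispenser between 0.03 and 0.107 m and x of nut3_center in the frame of dispenser between -0.05 and 0.05 m and y of nut3_center in the frame of dispenser between -0.05 and 0.05 m and z of nut3_center in the frame of dispenser between 0.03 and 0.107 m and x of nut4_center in the frame of dispenser between -0.05 and 0.05 m and y of nut4_center in the frame of dispenser between -0.05 and 0.05 m and z of nut4_center in the frame of dispenser between 0.03 and 0.107 m and x of nut5_center in the frame of dispenser between -0.05 and 0.05 m and y of nut5_center in the frame of dispenser between -0.05 and 0.05 m and z of nut5_center in the frame of dispenser between 0.03 and 0.107 m and height (world z) of chute_grip between 0.07 and 0.08 m and angle between chute's own z axis and vertical below 0.06 rad and linear speed of chute below 0.02 m/s and horizontal distance between chute_grip and neck above 0.1 m and contact force between chute and dispenser below 0.1 N); the robot touches nothing.
It fails at once if the chute bears on the dispenser with more than 12 N (contact force between chute and dispenser above 12 N).
It fails at once if the chute is tipped over 0.22 rad without resting on the neck's rim with its nose in the mouth while nuts are still to be poured (angle between chute's own z axis and vertical above 0.22 rad and not (x of chute_nose in the frame of neck between -0.027 and 0.027 m and y of chute_nose in the frame of neck between -0.027 and 0.027 m and z of chute_nose in the frame of neck below 0.016 m and contact force between chute and dispenser above 0.1 N) and not ((x of nut1_center in the frame of dispenser between -0.05 and 0.05 m and y of nut1_center in the frame of dispenser between -0.05 and 0.05 m and z of nut1_center in the frame of dispenser between 0.03 and 0.107 m) and (x of nut2_center in the frame of dispenser between -0.05 and 0.05 m and y of nut2_center in the frame of dispenser between -0.05 and 0.05 m and z of nut2_center in the frame of dispenser between 0.03 and 0.107 m) and (x of nut3_center in the frame of dispenser between -0.05 and 0.05 m and y of nut3_center in the frame of dispenser between -0.05 and 0.05 m and z of nut3_center in the frame of dispenser between 0.03 and 0.107 m) and (x of nut4_center in the frame of dispenser between -0.05 and 0.05 m and y of nut4_center in the frame of dispenser between -0.05 and 0.05 m and z of nut4_center in the frame of dispenser between 0.03 and 0.107 m) and (x of nut5_center in the frame of dispenser between -0.05 and 0.05 m and y of nut5_center in the frame of dispenser between -0.05 and 0.05 m and z of nut5_center in the frame of dispenser between 0.03 and 0.107 m))).
It fails at once if the steel flask is pushed more than 15 mm or knocked over (distance of flask from where it was at the start of the episode above 0.015 m or angle between flask's own z axis and vertical above 0.3 rad).
It fails at once if the ear defenders is pushed more than 15 mm or knocked over (distance of ear_defenders from where it was at the start of the episode above 0.015 m or angle between ear_defenders's own z axis and vertical above 0.3 rad).
It fails at once if the wooden offcut is pushed more than 15 mm or knocked over (distance of offcut from where it was at the start of the episode above 0.015 m or angle between offcut's own z axis and vertical above 0.3 rad).
It also fails if it takes over 67 s, if anything falls off the work surface, if the arm or the gripper's body presses on something with over 40 N, if the wrist force passes 120 N, or if a joint passes its speed limit or range.

## Robot

A 6-joint arm with a two-finger parallel gripper is mounted at the origin on the work surface. World frame = base frame: x ahead of the robot, y to its left, z up, the work surface at z = 0. Lengths are in mm, angles in rad, forces in N, time in s.
With the tool pointing down it reaches from about 300 to 775 mm from the base axis. Payload 14.6 kg.
Tool frame: the origin (TCP) lies at the very end of the fingers, on their centre line; the grasp point (between the pads) lies 19 mm behind it; z points along the fingers, y is the line along which they close (so a half turn about z gives the same grasp; the last joint's range is limited). The gripper opens to 94 mm and grips with 3 to 60 N. Pads are 16 mm wide; open, the fingers measure 119 mm over their backs; the gripper's body (75 mm by 177 mm) begins 78 mm behind the grasp point.
Start: joints at [1.091, 0.3, 1.521, -0, 1.321, -0.067], TCP at [220.643, 503.792, 205.446] pointing down, gripper open.
Joint ranges: [-3.03, 3.03], [-0.79, 2.21], [0.23, 2.52], [-1.04, 4.18], [0, 3.07], [-2.55, 2.55]. Speed limits (rad/s): [2.22, 2.22, 2.57, 3.14, 3.14, 3.14].

## Interface

Orientations are given as [roll, pitch, yaw] about the fixed x, y, z axes, in that order (R = Rz(yaw) Ry(pitch) Rx(roll)).
In Python, from cell import manip, eyes, ticket gives the robot as it stands. The module is installed in compiled form; this text tells all that it offers.
- The arm moves only by the tool arm_command, never from a script. Its argument "plan" is a list of rows, each a list of 5 numbers: the opening, from -1 (shut) to 1 (fully open), then the shift along the tool's x, y, z in m, then the turn about the tool's z in rad. In form: [[jaw, dx, dy, dz, roll], ...]. A call has 1 to 20 rows; each row shifts and turns the commanded pose from where the row before left it, along the tool's axes as they then stand; what a row does not reach is not made up. A row lasts 1/8 s, in which the tool goes at most 62.5 mm and 10.7 degrees, less where a joint would pass 70% of its speed; a pose out of reach is approached as far as the arm can. A call is refused whole if a number of a shift passes 0.0625 or a number of a turn 0.188, either way. A call with a gripper value outside its range is refused whole. The fingers move at their own pace and stop on an object; "newtons" is the grip in N (left out, the last holds). Time passes only in rows, so rows that do not move let the fingers close. It gives the time, the measured TCP pose, the force, the opening and the grip force at its end, in the units of the state.
- manip.read_state(): the state, without advancing time (a new reading comes with each control period).
- eyes.camera(name): name is "scene" or "top" or "wrist"; returns a dict with "img" (400x640x3 uint8, blue, green, red), "z_map" (400x640 float32, mm along the optical axis (not along the pixel's ray), 0 where there is no reading), "fx", "fy", "cx", "cy" (pixels), "eye" and "orientation" of the camera in the world. Camera axes: x right, y down, z forward; pixel columns grow to the right and rows downward; lengths in mm; the calibration is good to about 2 mm. A picture is of the moment at which its call begins.
- ticket.sign_off(): hands the job in; it is judged then, once.
The state is a dict: "clock": time; "joints": joint angles; "qd": joint speeds; "effort": joint torques, N m; "eef_pos": TCP position; "eef_rot": TCP orientation; "wrist_force": force on the tool from outside, world axes, zero at the start; "moment": the same for the moment, N m; "finger_gap": finger opening in mm; "finger_force": force on a finger pad.
Only numpy, scipy, OpenCV 4.12 (cv2) and the standard library are available. Lean on these libraries where they do the work, as an engineer would, in place of code of your own. Each camera call takes 0.05 s, during which the arm holds its last target. There are 200 camera calls.

## Working session

There is one attempt and no reset: what is moved stays moved. The work goes in short steps, Python scripts to look and compute and a tool call to move; the robot and the scene stay as the last step left them, time stands still between calls to the robot, and variables do not carry over. Pictures are saved under pics/ and viewed, at most 10 in all, crops included, and the job is handed in when it is done.

Besides the shell and the picture viewer there is one more tool, called after "Emit:" as a command line: name --pt "numbers of a row" for each row, then --argument value for the rest. arm_command: Moves the arm, as the interface text tells. Its arguments: {"type":"object","properties":{"plan":{"type":"array"},"newtons":{"type":"number"}},"required":["plan"]}

```bash
mkdir -p pics; cat > h.py <<'E'
import numpy as np, cv2
from scipy.spatial.transform import Rotation as R
from cell import manip, eyes, ticket
def pose(c):
    o=np.array(c["orientation"],float)
    M=o if o.shape==(3,3) else (R.from_euler('xyz',o).as_matrix() if o.size==3 else R.from_quat(o).as_matrix())
    return M,np.array(c["eye"],float)
def cloud(c):
    M,e=pose(c); z=c["z_map"]; v,u=np.mgrid[:z.shape[0],:z.shape[1]]
    P=np.dstack([(u-c["cx"])/c["fx"]*z,(v-c["cy"])/c["fy"]*z,z])
    return P@M.T+e
E
python3 - <<'E'
from h import *
print(manip.read_state())
for n in ("scene","top"):
    c=eyes.camera(n); print(n,c["eye"],c["orientation"],c["fx"],c["cx"],c["cy"]); cv2.imwrite(f"pics/{n}0.png",c["img"])
    np.savez(f"{n}0.npz",P=cloud(c),img=c["img"],z=c["z_map"])
E
```

```text
{'clock': 0.0, 'joints': array([ 1.09144267e+00,  3.00479102e-01,  1.52157847e+00, -2.79701629e-05,
        1.32069349e+00, -6.66199088e-02]), 'qd': array([ 3.92298288e-04, -1.74454746e-04, -1.30318030e-03, -1.54071417e-03,
       -6.96172362e-04, -9.38617928e-05]), 'effort': array([-7.90186514e-04, -5.31798220e+01, -3.52732229e+01,  7.08582834e-02,
        2.43041193e-02, -1.08804354e-04]), 'eef_pos': array([220.51209517, 503.57467461, 204.88304348]), 'eef_rot': array([-3.14043500e+00, -5.00846398e-05,  2.72886581e+00]), 'wrist_force': array([-0.04130958, -0.20526469, -0.18036384]), 'moment': array([-0.02317973, -0.00589086, -0.00487993]), 'finger_force': 0.0, 'finger_gap': 94.02372641326242}
scene [1537.06818472 -261.9724542  1090.87885994] [-2.3158368   0.00293572  1.30468042] 515.7347085473311 315.5499833365922 208.29837072642425
top [ 366.27393078    3.62702925 1637.77494726] [-3.05216538 -0.01254105 -1.58567879] 498.6332332220027 313.9424827570751 195.32836704131284
```

View pics/top0.png

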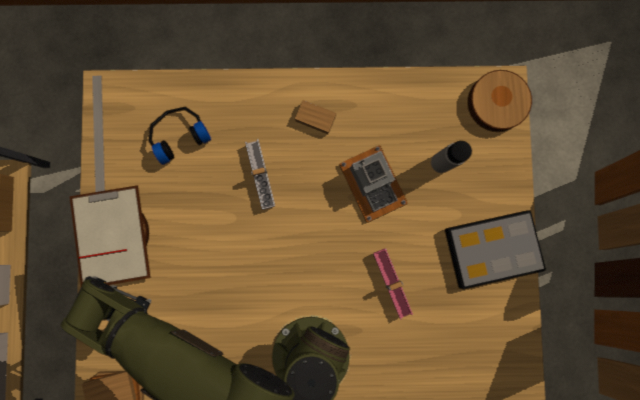

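View pics/scene0.png

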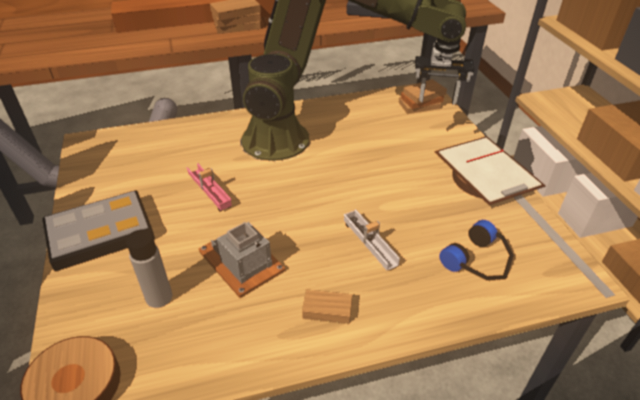

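The top view shows the metal chute at about (260,175), nuts in the half nearer the robot, so the nose points away from it. The dispenser is at (373,180) with its neck at about (375,170), and a pink decoy chute is at (392,285). In the scene view, the chute is at (370,240) and the neck at (243,235).

Moves never tilt the tool, so I'll grip the trough walls behind the centre of mass, closing across the chute. It can then pivot in the pads when I lift with the nose on the rim.

```bash
python3 - <<'E'
from h import *
d=np.load("top0.npz"); P=d["P"]; img=d["img"]
def rect(m,name):
    Q=P[m]; r=cv2.minAreaRect(Q[:,:2].astype(np.float32)); print(name,m.sum(),"rect",np.round(r[0],1),np.round(r[1],1),round(r[2],1),"z",np.round(np.percentile(Q[:,2],[5,50,95]),1))
    return Q
def box(a,b,c,e):
    m=np.zeros(P.shape[:2],bool); m[b:e,a:c]=1; return m
z=P[...,2]
b=box(232,130,285,218)
print("bench",np.median(z[100:130,230:280]))
rect(b&(z>8),"chute"); Q=rect(b&(z>60),"grip")
b=box(335,140,412,228)
rect(b&(z>8)&(z<30),"board");rect(b&(z>95)&(z<115),"case");rect(b&(z>122),"neck");rect(b&(z>8),"all");rect(b&(z>35)&(z<60),"trough")
rect(box(425,135,480,180)&(z>20),"flask");rect(box(285,90,345,140)&(z>15),"offcut");rect(box(140,95,215,170)&(z>10),"ear");rect(box(360,240,420,325)&(z>8),"pink")
c=cv2.resize(img[125:225,230:420],None,fx=4,fy=4,interpolation=cv2.INTER_CUBIC);cv2.imwrite("pics/crop.png",c)
E
```

```text
bench -0.7498314743720584
chute 967 rect [529.5 145.1] [385.1 195.8] 14.0 z [ 9.1 18.2 85.5]
grip 100 rect [487.3  76.7] [279.4  42.9] 39.9 z [  70.5   85.3 1637.8]
board 1604 rect [ 550.9 -213.3] [245.7 281.1] 88.3 z [10.  17.4 26.3]
case 624 rect [ 574.3 -201. ] [101.8 102.2] 24.1 z [102.8 108.9 113.9]
neck 177 rect [ 495.  -101.5] [ 71.5 324.6] 38.3 z [ 124.3  136.6 1637.8]
all 3045 rect [ 527.  -168.4] [334.1 331.6] 88.3 z [ 11.7  26.3 129.2]
trough 394 rect [ 545.7 -211.1] [162.8  97.3] 24.0 z [35.5 39.9 51.4]
flask 844 rect [ 512.9 -225.1] [ 68.6 539.5] 25.8 z [ 42.4 194.5 228.2]
offcut 811 rect [596.8  15. ] [127.2 443.6] 76.8 z [26.2 34.  40.6]
ear 1026 rect [619.  250.3] [665.8 236. ] 63.8 z [16.7 56.7 73.1]
pink 1032 rect [ 227.8 -173.5] [363.3 264.9] 88.1 z [ 9.1 16.7 83.7]
```

View pics/crop.png

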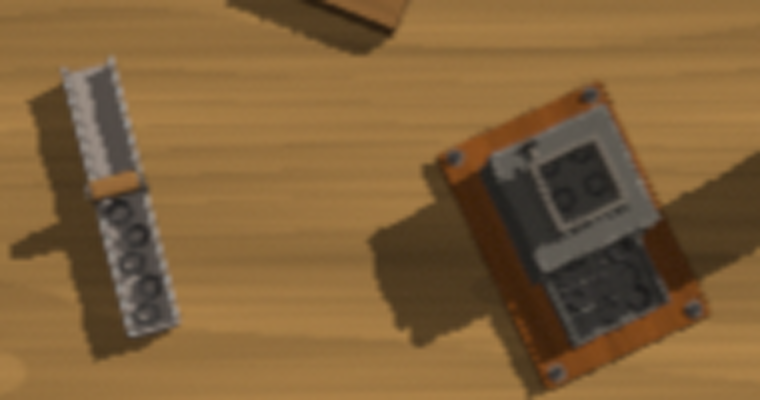

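The crop shows the chute's open nose at top left (90,70), the grip at (115,187) and five nuts between rows 205 and 320. The neck opening is at (583,180), with the trough below it, so the dispenser's x axis points away from the robot, about 24° to the left. The rectangles were spoiled by missing-depth pixels, so I'll redo them.

```bash
cat >> h.py <<'E'
def rect(P,m,name):
    m=m&(P[...,2]<300)
    n,l,s,_=cv2.connectedComponentsWithStats(m.astype(np.uint8)); k=1+np.argmax(s[1:,4]); Q=P[l==k]
    r=cv2.minAreaRect(Q[:,:2].astype(np.float32)); print(name,len(Q),"rect",np.round(r[0],1),np.round(r[1],1),round(r[2],1),"z",np.round(np.percentile(Q[:,2],[5,50,95]),1),"mean",np.round(Q.mean(0),1))
    return Q
def box(P,a,b,c,e):
    m=np.zeros(P.shape[:2],bool); m[b:e,a:c]=1; return m
E
python3 - <<'E'
from h import *
d=np.load("top0.npz"); P=d["P"]; z=P[...,2]
b=box(P,232,130,285,218)
Q=rect(P,b&(z>8),"chute"); rect(P,b&(z>25)&(z<60),"walls"); rect(P,b&(z>66),"grip")
b=box(P,335,140,412,228)
rect(P,b&(z>8),"all");rect(P,b&(z>98)&(z<115),"case");rect(P,b&(z>124),"neck")
rect(P,box(P,425,135,480,180)&(z>150),"flask");rect(P,box(P,285,90,345,140)&(z>20),"offcut");rect(P,box(P,140,95,215,170)&(z>10),"ear");rect(P,box(P,360,240,420,325)&(z>8),"pink")
# ray: nose & back pixels on wall top plane 38.5 from crop px
c=eyes.camera("top"); M,e=pose(c)
def ray(u,v,h):
    w=M@np.array([(u-c["cx"])/c["fx"],(v-c["cy"])/c["fy"],1]); return e+w*(h-e[2])/w[2]
for n,(u,v),h in [("noseL",(64,70),38.5),("noseR",(110,60),38.5),("backL",(131,337),38.5),("backR",(178,324),38.5),("grip",(115,186),85),("neck",(580,181),138)]:
    print(n,np.round(ray(230+u/4,125+v/4,h),1))
E
```

```text
chute 907 rect [581.7 159.2] [225.1  50.4] 13.1 z [ 9.7 18.7 82.3] mean [580.  157.4  27.1]
walls 136 rect [529.4 144.2] [116.4  44.5] 13.0 z [27.1 37.6 44.2] mean [526.4 144.6  36.9]
grip 80 rect [584.7 156.9] [17.7 44.3] 10.0 z [72.8 83.6 89.9] mean [584.  157.1  82.7]
all 2965 rect [ 547.7 -212.1] [217.4 150.8] 23.9 z [ 12.5  26.5 120.6] mean [ 543.5 -206.8   50.1]
case 598 rect [ 574.3 -201.1] [101.7 102.2] 24.2 z [103.4 108.9 113.9] mean [ 571.5 -198.9  108.9]
neck 136 rect [ 573.8 -199.7] [59.2 61.7] 23.5 z [125.3 135.3 142.6] mean [ 575. -199.  135.]
flask 569 rect [ 614.6 -437.2] [65.8 65. ] 69.5 z [163.3 222.1 228.6] mean [ 611.8 -432.8  208.8]
offcut 789 rect [770.7 -24.9] [120.8  71.8] 67.7 z [26.9 34.  40.1] mean [770.4 -25.2  33.7]
ear 989 rect [726.1 430.9] [162.1 182.4] 26.7 z [18.3 56.3 72.1] mean [705.2 420.6  52.5]
pink 962 rect [ 225.7 -267. ] [226.   54.3] 21.2 z [10.  16.9 81.5] mean [ 224.9 -264.5   26.4]
noseL [684.5 199.4  38.5]
noseR [692.3 162.1  38.5]
backL [466.8 146.3  38.5]
backR [476.7 108.6  38.5]
grip [582.6 154.   85. ]
neck [ 574.4 -203.8  138. ]
```

Emit:
arm_command --pt "1 0 0 0 0.178" --pt "1 0 0 0 0.178" --pt "1 0 0 0 0.178" --pt "1 0 0 0 0.178" --pt "1 0 0 0 0.178" --pt "1 0 0 0 0.178" --pt "1 0 0 0 0.178" --pt "1 0 0 0 0.178" --pt "1 0 0 0 0.178" --pt "1 0 0 0 0.178" --pt "1 0 0 0 0.178" --pt "1 0 0 0 0.178" --pt "1 0 0 0 0.178" --pt "1 0 0 0 0.178"

```text
clock: 1.9
eef_pos: [220.6, 503.7, 205.2]
eef_rot: [3.141, 0.0, 0.231]
wrist_force: [0.2, -1.1, -0.7]
finger_gap: 94.2
finger_force: 0.0
```

Emit:
arm_command --pt "1 0.013 0.026 0 0" --pt "1 0.0173 0.0352 0 0" --pt "1 0.0173 0.0352 0 0" --pt "1 0.0173 0.0352 0 0" --pt "1 0.0173 0.0352 0 0" --pt "1 0.0173 0.0352 0 0" --pt "1 0.0173 0.0352 0 0" --pt "1 0.0173 0.0352 0 0" --pt "1 0.0173 0.0352 0 0" --pt "1 0.0173 0.0352 0 0" --pt "1 0.0173 0.0352 0 0" --pt "1 0.0173 0.0352 0 0" --pt "1 0.004 0.009 0 0" --pt "1 0 0 0 0"

```text
clock: 3.65
eef_pos: [521.0, 142.1, 205.2]
eef_rot: [-3.141, 0.001, 0.236]
wrist_force: [-0.0, 0.7, 0.7]
finger_gap: 93.9
finger_force: 0.0
```

```bash
python3 - <<'E'
from h import *
s=manip.read_state(); print(s["clock"],s["joints"],s["eef_pos"],s["eef_rot"],s["wrist_force"])
c=eyes.camera("wrist"); cv2.imwrite("pics/w1.png",c["img"]); P=cloud(c); z=P[...,2]; print(c["eye"],c["orientation"])
np.savez("w1.npz",P=P,img=c["img"])
E
```

```text
3.65 [1.98287015e-01 2.78241838e-01 1.54951196e+00 1.54283055e-04
 1.31445980e+00 1.53287623e+00] [520.98379669 142.05254771 205.16584705] [-3.14142000e+00  6.14842181e-04  2.36168005e-01] [-0.02007405  0.66233455  0.67948841]
[588.46886781 158.36512875 383.16835708] [ 2.90306522e+00  5.00632085e-04 -1.33499505e+00]
```

View pics/w1.png

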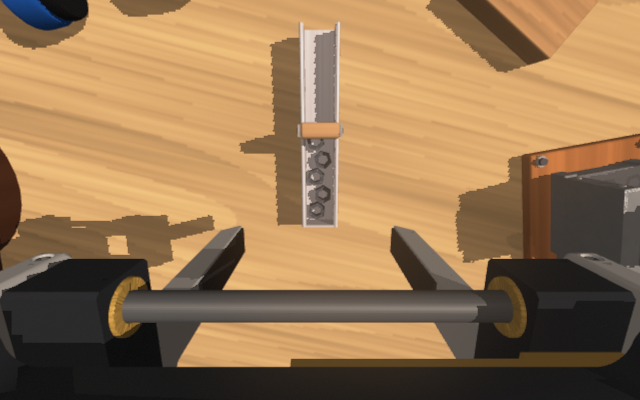

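The wrist view is aligned with the chute: nose end at (320,25), grip at (320,130), nuts at rows 143–210 and back end at (320,226).

```bash
cat >> h.py <<'E'
def ray(c,u,v,h):
    M,e=pose(c); w=M@np.array([(u-c["cx"])/c["fx"],(v-c["cy"])/c["fy"],1]); return e+w*(h-e[2])/w[2]
E
python3 - <<'E'
from h import *
c=eyes.camera("wrist"); T=manip.read_state()["eef_pos"]
n=(ray(c,301,24,38.5)+ray(c,339,24,38.5))/2; b=(ray(c,304,226,38.5)+ray(c,337.5,226,38.5))/2; g=ray(c,320,125,85)
d=(n-b)[:2]; az=np.arctan2(d[1],d[0]); print(n,b,g,np.hypot(*d),az)
x=np.array([np.cos(az),np.sin(az)]); grip=n[:2]-110*x; print("grip",grip,"backgrip",b[:2]+115*x)
t=(grip+b[:2]+115*x)/2-65*x-T[:2]; yw=manip.read_state()["eef_rot"][2]
print("dx,dy tool",t@[np.cos(yw),np.sin(yw)],t@[np.sin(yw),-np.cos(yw)],"yaw err",az-yw)
E
```

```text
[693.61477639 181.47210612  38.5       ] [478.62847292 128.1649274   38.5       ] [593.55239344 157.52230817  85.        ] 221.49665004797015 0.2430541278894015
grip [586.84795452 154.99861472] backgrip [590.24833216 155.84175931]
dx,dy tool 3.979980142170105 4.133720210164874 yaw err 0.005505802951807692
```

Emit:
arm_command --pt "1 0.002 0.003 0.04 -0.006" --pt "1 0 0 0.05 0" --pt "1 0 0 0.05 0" --pt "1 0 0 0.035 0" --pt "1 0 0 0.016 0" --pt "1 0 0 0.004 0" --pt "1 0 0 0 0" --pt "-1 0 0 0 0" --pt "-1 0 0 0 0" --pt "-1 0 0 0 0" --pt "-1 0 0 0 0" --pt "-1 0 0 0 0" --pt "-1 0 0 0 0" --pt "-1 0 0 0 0" --newtons 15

```text
clock: 5.5
eef_pos: [523.8, 139.6, 10.4]
eef_rot: [3.142, 0.0, 0.243]
wrist_force: [-0.2, -0.2, -0.7]
finger_gap: 39.3
finger_force: 15.0
```

Gripped at 39 mm. Now a pivot test on the bench: a small rear lift with a light grip.

Emit:
arm_command --pt "-1 0 0 -0.005 0" --pt "-1 0 0 -0.005 0" --pt "-1 0 0 -0.005 0" --pt "-1 0 0 0 0" --pt "-1 0 0 0 0"

```text
clock: 6.12
eef_pos: [523.9, 139.6, 25.6]
eef_rot: [3.142, -0.0, 0.243]
wrist_force: [0.1, -0.1, -2.4]
finger_gap: 39.3
finger_force: 15.0
```

```bash
cat > tilt.py <<'E'
from h import *
import sys
s=manip.read_state(); print({k:np.round(s[k],2) for k in("clock","eef_pos","wrist_force","moment","finger_gap","finger_force")}, s["eef_rot"][2])
c=eyes.camera("wrist"); P=cloud(c); np.savez("w.npz",P=P,img=c["img"]); cv2.imwrite(f"pics/{sys.argv[1]}.png",c["img"])
# chute profile in tool frame: x along tool x, height vs TCP
yw=s["eef_rot"][2]; D=P-s["eef_pos"]; x=D[...,0]*np.cos(yw)+D[...,1]*np.sin(yw); y=D[...,0]*np.sin(yw)-D[...,1]*np.cos(yw)
for lo,hi in((90,110),(110,130),(130,150),(150,172)):
    m=(x>lo)&(x<hi)&(abs(y)<28)&(P[...,2]>D[...,2]*0+ -5)&(c["z_map"]>0)&(D[...,2]>-40)
    if m.sum(): print(lo,hi,m.sum(),"world z pct 5,50,95:",np.round(np.percentile(P[...,2][m],[5,50,95]),1))
m=(D[...,2]>48)&(x>20)&(x<110)&(abs(y)<30)&(D[...,2]<130)&(c["z_map"]>0)
if m.sum(): print("grip top x,y,z rel tcp:",np.round([np.median(x[m]),np.median(y[m]),np.percentile(D[...,2][m],90)],1))
u=abs(y)<14; 
E
python3 tilt.py t1
```

```text
{'clock': np.float64(6.12), 'eef_pos': array([523.94, 139.57,  25.55]), 'wrist_force': array([ 0.11, -0.09, -2.41]), 'moment': array([ 0.  ,  0.09, -0.  ]), 'finger_gap': np.float64(39.26), 'finger_force': np.float64(15.0)} 0.2427830145565968
90 110 3267 world z pct 5,50,95: [17.  18.9 44. ]
110 130 3483 world z pct 5,50,95: [14.8 17.  42. ]
130 150 1497 world z pct 5,50,95: [-0.3 15.  29.8]
grip top x,y,z rel tcp: [ 29.3   0.3 121.2]
```

View pics/t1.png

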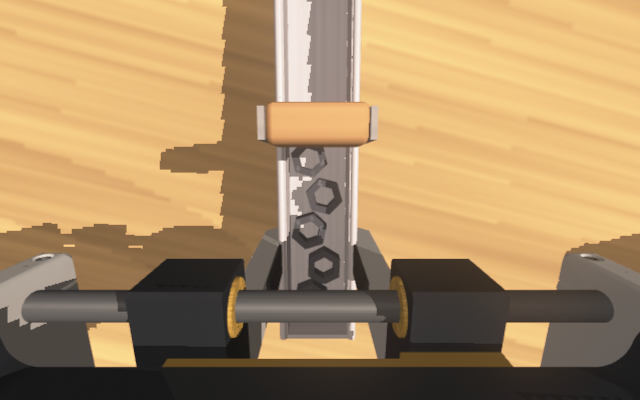

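The view and depths show the trough floor sloping about 0.1 rad with the nose still down, so it pivots freely at 15 N. I'll set it down, grip at 60 N and lift.

Emit:
arm_command --pt "-1 0 0 0.008 0" --pt "-1 0 0 0.0075 0" --pt "-1 0 0 0 0"

```text
clock: 6.55
eef_pos: [523.7, 139.5, 9.2]
eef_rot: [-3.142, 0.001, 0.243]
wrist_force: [-0.2, 0.0, -3.4]
finger_gap: 38.9
finger_force: 15.0
```

Emit:
arm_command --pt "-1 0 0 0 0" --pt "-1 0 0 0 0" --pt "-1 0 0 0 0" --pt "-1 0 0 0 0" --pt "-1 0 0 -0.004 0" --pt "-1 0 0 -0.008 0" --pt "-1 0 0 -0.008 0" --pt "-1 0 0 -0.005 0" --pt "-1 0 0 0 0" --pt "-1 0 0 0 0" --newtons 60

```text
clock: 7.8
eef_pos: [523.7, 139.5, 34.8]
eef_rot: [-3.142, 0.0, 0.243]
wrist_force: [-0.4, -1.1, -4.2]
finger_gap: 38.9
finger_force: 60.0
```

```bash
python3 tilt.py t2
```

```text
{'clock': np.float64(7.8), 'eef_pos': array([523.71, 139.53,  34.76]), 'wrist_force': array([-0.41, -1.06, -4.2 ]), 'moment': array([-0.05,  0.37,  0.04]), 'finger_gap': np.float64(38.89), 'finger_force': np.float64(60.0)} 0.2427542839778709
90 110 3772 world z pct 5,50,95: [37.9 39.4 64.2]
110 130 3910 world z pct 5,50,95: [37.8 39.2 64. ]
130 150 767 world z pct 5,50,95: [37.6 38.8 40.2]
grip top x,y,z rel tcp: [2.950e+01 1.000e-01 1.215e+02]
```

Level and holding at 60 N. Next, measure the nose position relative to the tool.

```bash
python3 - <<'E'
from h import *
s=manip.read_state(); d=np.load("w.npz"); P=d["P"]; yw=s["eef_rot"][2]; D=P-s["eef_pos"]
x=D[...,0]*np.cos(yw)+D[...,1]*np.sin(yw); y=D[...,0]*np.sin(yw)-D[...,1]*np.cos(yw); h=D[...,2]
m=(h>-2)&(h<8)&(x>60)&(x<250)&(abs(y)<25); print("floor x max",np.percentile(x[m],[90,99,100]),"y",np.percentile(y[m],[1,50,99]))
w=(h>20)&(h<40)&(x>60)&(x<250)&(abs(y)<25); print("walls x max",np.percentile(x[w],[99,100]),"y",np.percentile(y[w],[1,50,99]))
print("row0 x", np.nanmax(x[0][m[0]|w[0]]) if (m[0]|w[0]).any() else None)
g=(h>58)&(h<85)&(x>48)&(x<90)&(abs(y)<30); print("grip",np.percentile(x[g],[2,50,98]),np.percentile(y[g],[2,98]),np.median(h[g]))
E
```

```text
floor x max [130.14640603 134.72693125 135.69963846] y [-16.94906055   0.01800109  16.97302798]
walls x max [125.78444339 128.56874718] y [-21.49072218 -16.85614861  21.44125983]
row0 x 135.6996384633461
grip [59.18771089 66.85228731 74.16941977] [-20.95515831  20.80698829] 74.45815919140718
```

Emit:
arm_command --pt "-1 0 0 -0.005 -0.0195" --pt "-1 0 0 -0.012 -0.0195" --pt "-1 0 0 -0.02 -0.0195" --pt "-1 0 0 -0.025 -0.0195" --pt "-1 0 0 -0.026 -0.0195" --pt "-1 0 0 -0.025 -0.0195" --pt "-1 0 0 -0.02 -0.0195" --pt "-1 0 0 -0.012 -0.0195" --pt "-1 0 0 -0.005 -0.0195" --pt "-1 0 0 0 0"

```text
clock: 9.1
eef_pos: [523.7, 139.5, 184.7]
eef_rot: [-3.142, 0.0, 0.419]
wrist_force: [-0.7, 0.4, -3.5]
finger_gap: 38.6
finger_force: 60.0
```

Emit:
arm_command --pt "-1 -0.0059 0.0066 0 0" --pt "-1 -0.0118 0.0132 0 0" --pt "-1 -0.0176 0.0199 0 0" --pt "-1 -0.0235 0.0265 0 0" --pt "-1 -0.0294 0.0331 0 0" --pt "-1 -0.0294 0.0331 0 0" --pt "-1 -0.0294 0.0331 0 0" --pt "-1 -0.0294 0.0331 0 0" --pt "-1 -0.0294 0.0331 0 0" --pt "-1 -0.0294 0.0331 0 0" --pt "-1 -0.0235 0.0265 0 0" --pt "-1 -0.0176 0.0199 0 0" --pt "-1 -0.0118 0.0132 0 0" --pt "-1 -0.0059 0.0066 0 0" --pt "-1 0 0 0 0"

```text
clock: 10.98
eef_pos: [389.5, -282.3, 184.9]
eef_rot: [-3.141, 0.0, 0.418]
wrist_force: [-0.6, 0.6, -4.6]
finger_gap: 38.7
finger_force: 60.0
```

```bash
python3 tilt.py t3; python3 - <<'E'
from h import *
c=eyes.camera("top"); cv2.imwrite("pics/top3.png",cv2.resize(c["img"][120:260,300:460],None,fx=4,fy=4,interpolation=cv2.INTER_CUBIC))
E
```

```text
{'clock': np.float64(10.98), 'eef_pos': array([ 389.5 , -282.33,  184.86]), 'wrist_force': array([-0.55,  0.62, -4.56]), 'moment': array([-0.07,  0.32, -0.05]), 'finger_gap': np.float64(38.7), 'finger_force': np.float64(60.0)} 0.4179126529398183
90 110 3779 world z pct 5,50,95: [188.  189.5 214.4]
110 130 3893 world z pct 5,50,95: [188.  189.4 214.3]
130 150 777 world z pct 5,50,95: [187.8 189.  190.5]
grip top x,y,z rel tcp: [ 29.5   0.  121.2]
```

View pics/t3.png

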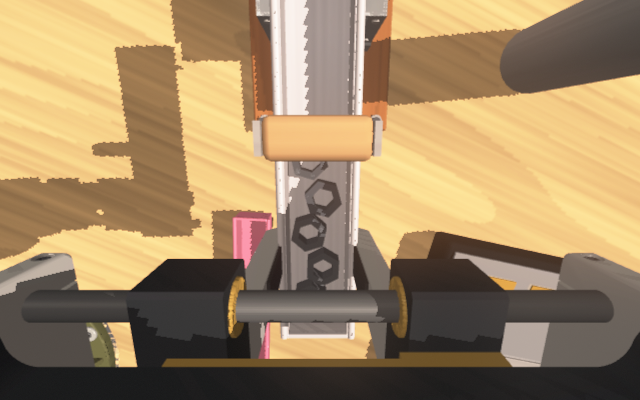

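The chute is level with its nuts still in, centred over the dispenser board (edges at columns 250–390, chute centre at 319). I'll check the nose against the neck in the fixed cameras by depth.

```bash
python3 - <<'E'
from h import *
s=manip.read_state(); T=s["eef_pos"]; yw=s["eef_rot"][2]
for n in("top","scene"):
    c=eyes.camera(n); P=cloud(c); z=P[...,2]; D=P-T
    x=D[...,0]*np.cos(yw)+D[...,1]*np.sin(yw); y=D[...,0]*np.sin(yw)-D[...,1]*np.cos(yw)
    ok=(c["z_map"]>0)
    a=ok&(z>180)&(z<218)&(x>90)&(x<200)&(abs(y)<26); print(n,"chute nose x",np.percentile(x[a],[95,99,100]),"y",np.percentile(y[a],[1,99]),a.sum())
    k=ok&(z>126)&(z<150)&(x>150)&(x<250)&(abs(y)<45); print("  neck x",np.percentile(x[k],[1,99]),"y",np.percentile(y[k],[1,99]),"z",np.percentile(z[k],[50,90]),k.sum())
    q=ok&(z>103)&(z<114)&(x>110)&(x<280)&(abs(y)<75); print("  case x",np.percentile(x[q],[1,99]),"y",np.percentile(y[q],[1,99]))
E
```

```text
top chute nose x [169.67236183 173.11494331 174.25241343] y [-23.61473346  18.47673168] 448
  neck x [172.92542814 230.87222985] y [-28.74570467  30.04262209] z [135.91600056 140.76523925] 105
  case x [152.27151128 251.10276561] y [-49.48189524  50.55354629]
scene chute nose x [174.77764278 177.54709637 178.4736843 ] y [-21.24279315  21.60609537] 503
  neck x [174.15599262 235.21018263] y [-24.70076041  33.85051925] z [134.66334176 139.33577444] 265
  case x [155.48871295 255.59578823] y [-45.77137683  54.3096648 ]
```

Emit:
arm_command --pt "-1 0.003 0.0008 0 0" --pt "-1 0.006 0.0012 0 0" --pt "-1 0.0055 0.001 0.003 0" --pt "-1 0.003 0.0005 0.007 0" --pt "-1 0 0 0.009 0" --pt "-1 0 0 0.007 0" --pt "-1 0 0 0.003 0" --pt "-1 0 0 0 0"

```text
clock: 12.18
eef_pos: [407.0, -278.4, 155.8]
eef_rot: [-3.141, 0.0, 0.418]
wrist_force: [-0.5, 0.3, -2.9]
finger_gap: 38.6
finger_force: 60.0
```

Emit:
arm_command --pt "-1 0 0 0.001 0" --pt "-1 0 0 0.001 0" --pt "-1 0 0 0.001 0" --pt "-1 0 0 0.001 0"

```text
clock: 12.68
eef_pos: [407.1, -278.4, 151.9]
eef_rot: [3.142, -0.0, 0.418]
wrist_force: [-0.5, -0.6, -4.7]
finger_gap: 38.3
finger_force: 60.0
```

Emit:
arm_command --pt "-1 0 0 0.001 0" --pt "-1 0 0 0.001 0" --pt "-1 0 0 0.001 0" --pt "-1 0 0 0.001 0" --pt "-1 0 0 0.001 0"

```text
clock: 13.3
eef_pos: [407.1, -278.4, 146.9]
eef_rot: [3.142, 0.0, 0.418]
wrist_force: [-0.5, 0.2, -3.3]
finger_gap: 38.3
finger_force: 60.0
```

Emit:
arm_command --pt "-1 0 0 0.001 0" --pt "-1 0 0 0.001 0" --pt "-1 0 0 0.001 0" --pt "-1 0 0 0.001 0"

```text
clock: 13.8
eef_pos: [407.1, -278.4, 142.9]
eef_rot: [-3.142, 0.0, 0.418]
wrist_force: [0.1, 0.2, -4.6]
finger_gap: 38.6
finger_force: 60.0
```

```bash
cat > m.py <<'E'
from h import *
s=manip.read_state(); yw=s["eef_rot"][2]; f=s["wrist_force"]; m=s["moment"]
print("z",round(s["eef_pos"][2],2),"F tool-x,y,z",np.round([f[0]*np.cos(yw)+f[1]*np.sin(yw),f[0]*np.sin(yw)-f[1]*np.cos(yw),f[2]],2),"pitch M",round(-m[0]*np.sin(yw)+m[1]*np.cos(yw),3))
E
python3 m.py
```

```text
z 142.88 F tool-x,y,z [ 0.16 -0.1  -4.59] pitch M 0.374
```

Emit:
arm_command --pt "-1 0 0 0.001 0" --pt "-1 0 0 0.001 0" --pt "-1 0 0 0.0005 0"

```text
clock: 14.18
eef_pos: [407.1, -278.4, 140.4]
eef_rot: [-3.142, 0.0, 0.418]
wrist_force: [1.0, -0.0, -4.1]
finger_gap: 38.6
finger_force: 60.0
```

```bash
python3 m.py
```

```text
z 140.38 F tool-x,y,z [ 0.9   0.4  -4.07] pitch M 0.259
```

Emit:
arm_command --pt "-1 0 0 0.0005 0" --pt "-1 0 0 0.0005 0"

```text
clock: 14.42
eef_pos: [407.1, -278.4, 139.5]
eef_rot: [3.142, -0.0, 0.418]
wrist_force: [0.9, -0.3, -5.0]
finger_gap: 38.9
finger_force: 60.0
```

```bash
python3 m.py
```

```text
z 139.45 F tool-x,y,z [ 0.72  0.63 -5.04] pitch M 0.303
```

Emit:
arm_command --pt "-1 0 0 0.0005 0" --pt "-1 0 0 0.0005 0"

```text
clock: 14.68
eef_pos: [407.1, -278.4, 138.4]
eef_rot: [3.142, 0.0, 0.418]
wrist_force: [0.5, -0.3, -4.5]
finger_gap: 38.2
finger_force: 60.0
```

```bash
python3 m.py
```

```text
z 138.41 F tool-x,y,z [ 0.32  0.46 -4.46] pitch M 0.292
```

Emit:
arm_command --pt "-1 0 0 0.0005 0" --pt "-1 0 0 0.0005 0"

```text
clock: 14.92
eef_pos: [407.1, -278.4, 137.4]
eef_rot: [3.142, 0.0, 0.418]
wrist_force: [-1.5, 0.2, -4.1]
finger_gap: 38.4
finger_force: 60.0
```

```bash
python3 m.py
```

```text
z 137.41 F tool-x,y,z [-1.26 -0.76 -4.14] pitch M 0.344
```

Emit:
arm_command --pt "-1 0 0 0.0005 0" --pt "-1 0 0 0.0005 0"

```text
clock: 15.18
eef_pos: [407.1, -278.4, 136.4]
eef_rot: [3.142, 0.0, 0.418]
wrist_force: [-0.3, -0.3, -5.9]
finger_gap: 38.7
finger_force: 60.0
```

```bash
python3 m.py
```

```text
z 136.42 F tool-x,y,z [-0.34  0.13 -5.91] pitch M 0.343
```

Emit:
arm_command --pt "-1 0 0 0.0005 0"

```text
clock: 15.3
eef_pos: [407.1, -278.4, 135.9]
eef_rot: [3.142, 0.0, 0.418]
wrist_force: [-0.6, -0.4, -4.3]
finger_gap: 38.5
finger_force: 60.0
```

```bash
python3 m.py
```

```text
z 135.94 F tool-x,y,z [-0.7   0.07 -4.28] pitch M 0.291
```

Emit:
arm_command --pt "-1 0 0 0.0005 0" --pt "-1 0 0 0.0005 0"

```text
clock: 15.55
eef_pos: [407.2, -278.5, 135.1]
eef_rot: [3.141, -0.0, 0.418]
wrist_force: [-0.6, 0.4, -2.6]
finger_gap: 38.8
finger_force: 60.0
```

```bash
python3 m.py
```

```text
z 135.08 F tool-x,y,z [-0.38 -0.62 -2.61] pitch M 0.13
```

Emit:
arm_command --pt "-1 0 0 0.0005 0" --pt "-1 0 0 0.0003 0"

```text
clock: 15.8
eef_pos: [407.3, -278.6, 134.4]
eef_rot: [3.141, -0.0, 0.418]
wrist_force: [-0.7, -0.1, 1.2]
finger_gap: 38.5
finger_force: 60.0
```

```bash
python3 m.py
```

```text
z 134.42 F tool-x,y,z [-0.71 -0.23  1.2 ] pitch M -0.126
```

Contact at TCP z ≈ 135.3. I'll ease up slightly and lighten the grip so the nose rests by its own weight.

Emit:
arm_command --pt "-1 0 0 -0.0004 0" --pt "-1 0 0 0 0" --pt "-1 0 0 0 0" --pt "-1 0 0 0 0" --newtons 16

```text
clock: 16.3
eef_pos: [407.0, -278.4, 134.5]
eef_rot: [-3.141, 0.0, 0.418]
wrist_force: [0.1, -0.4, -3.3]
finger_gap: 39.1
finger_force: 16.0
```

```bash
python3 m.py; python3 tilt.py t4 | tail -4
```

```text
z 134.5 F tool-x,y,z [-0.06  0.4  -3.35] pitch M 0.252
90 110 3832 world z pct 5,50,95: [138.5 140.  164.8]
110 130 3927 world z pct 5,50,95: [138.6 140.  164.9]
130 150 715 world z pct 5,50,95: [138.5 139.6 141. ]
grip top x,y,z rel tcp: [ 29.5   0.  122. ]
```

Resting level. Lift the rear along the arc to about 0.1 rad and check.

Emit:
arm_command --pt "-1 0.0003 0 -0.002 0" --pt "-1 0.0004 0 -0.003 0" --pt "-1 0.0005 0 -0.004 0" --pt "-1 0.0006 0 -0.004 0" --pt "-1 0.0004 0 -0.002 0" --pt "-1 0.0003 0 -0.001 0"

```text
clock: 17.1
eef_pos: [409.4, -277.4, 150.7]
eef_rot: [3.141, -0.0, 0.418]
wrist_force: [-0.4, -0.0, -3.6]
finger_gap: 38.8
finger_force: 16.0
```

```bash
python3 m.py; python3 tilt.py t5 | tail -4
```

```text
z 150.7 F tool-x,y,z [-0.34 -0.1  -3.6 ] pitch M 0.273
90 110 3264 world z pct 5,50,95: [144.1 145.9 171. ]
110 130 3478 world z pct 5,50,95: [142.2 144.1 169.1]
130 150 1314 world z pct 5,50,95: [140.9 142.2 149.9]
grip top x,y,z rel tcp: [ 29.3   0.  121.4]
```

Emit:
arm_command --pt "-1 0 0 0 0" --pt "-1 0 0 0 0" --pt "-1 0 0 0 0" --newtons 10

```text
clock: 17.52
eef_pos: [409.4, -277.4, 150.6]
eef_rot: [3.142, -0.0, 0.418]
wrist_force: [0.2, 0.4, -2.6]
finger_gap: 39.0
finger_force: 10.0
```

```bash
python3 m.py;
```

```text
z 150.56 F tool-x,y,z [ 0.39 -0.29 -2.63] pitch M 0.118
```

Emit:
arm_command --pt "-1 0.0004 0 -0.002 0" --pt "-1 0.0008 0 -0.003 0" --pt "-1 0.0009 0 -0.004 0" --pt "-1 0.0009 0 -0.004 0" --pt "-1 0.0006 0 -0.002 0"

```text
clock: 18.15
eef_pos: [412.7, -275.9, 165.9]
eef_rot: [3.141, -0.0, 0.418]
wrist_force: [-0.7, 1.1, -3.8]
finger_gap: 39.2
finger_force: 10.0
```

```bash
python3 m.py; python3 tilt.py t6 | tail -4
```

```text
z 165.88 F tool-x,y,z [-0.16 -1.33 -3.77] pitch M 0.163
110 130 2920 world z pct 5,50,95: [144.7 147.6 172.9]
130 150 1911 world z pct 5,50,95: [141.4 143.5 169.3]
150 172 3 world z pct 5,50,95: [126.1 126.2 127.2]
grip top x,y,z rel tcp: [ 29.3   0.  121.5]
```

Tilt 0.2 with about 1 N on the rim. Carry on to 0.4.

Emit:
arm_command --pt "-1 0.0009 0 -0.003 0" --pt "-1 0.0014 0 -0.004 0" --pt "-1 0.0015 0 -0.004 0" --pt "-1 0.0015 0 -0.004 0" --pt "-1 0.0016 0 -0.004 0" --pt "-1 0.0018 0 -0.004 0" --pt "-1 0.0018 0 -0.0035 0" --pt "-1 0.0012 0 -0.0025 0" --pt "-1 0.0006 0 -0.001 0" --pt "-1 0 0 0 0"

```text
clock: 19.45
eef_pos: [423.9, -270.9, 195.6]
eef_rot: [3.142, -0.0, 0.418]
wrist_force: [0.3, -0.6, -2.1]
finger_gap: 39.1
finger_force: 10.0
```

```bash
python3 m.py; python3 tilt.py t7 | tail -4
```

```text
z 195.59 F tool-x,y,z [ 0.05  0.63 -2.09] pitch M 0.068
110 130 658 world z pct 5,50,95: [158.5 174.5 179.4]
130 150 530 world z pct 5,50,95: [160.3 167.7 171.6]
150 172 3 world z pct 5,50,95: [157.1 157.6 158.3]
grip top x,y,z rel tcp: [ 27.9   0.  123.8]
```

View pics/t7.png

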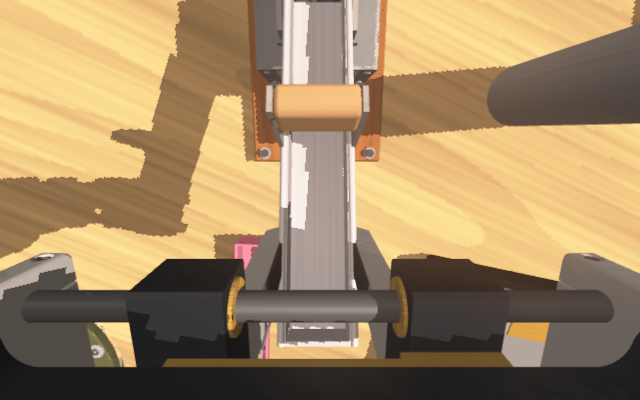

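All nuts have left the visible part of the trough (rows 130–330 are empty). I'll tip a bit further, hold, and check the nose from above.

Emit:
arm_command --pt "-1 0.0008 0 -0.002 0" --pt "-1 0.0015 0 -0.003 0" --pt "-1 0.0016 0 -0.003 0" --pt "-1 0.0009 0 -0.002 0" --pt "-1 0 0 0 0" --pt "-1 0 0 0 0" --pt "-1 0 0 0 0" --pt "-1 0 0 0 0"

```text
clock: 20.5
eef_pos: [428.3, -269.0, 205.6]
eef_rot: [3.142, -0.0, 0.418]
wrist_force: [0.2, 0.0, -1.6]
finger_gap: 39.1
finger_force: 10.0
```

```bash
python3 m.py; python3 - <<'E'
from h import *
a=eyes.camera("top"); b=eyes.camera("scene")
A=cv2.resize(a["img"][140:200,345:405],(390,390),interpolation=cv2.INTER_CUBIC); B=cv2.resize(b["img"][180:280,195:295],(390,390),interpolation=cv2.INTER_CUBIC)
cv2.imwrite("pics/p8.png",np.hstack([A,B]))
E
```

```text
z 205.57 F tool-x,y,z [ 0.2   0.06 -1.55] pitch M -0.06
```

View pics/p8.png

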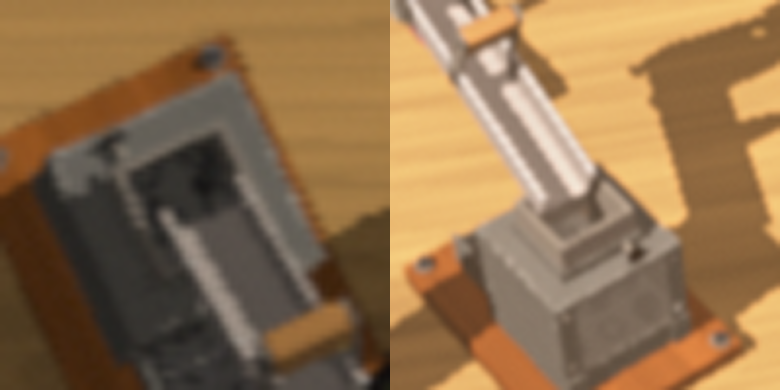

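The left (top) panel shows the empty trough with its nose in the mouth. The right (scene) panel shows the nose resting on the rim and nothing spilled; the dark bit at (635,250) is the clamp screw, which was there at the start. Now I'll lower back to level on the rim.

Emit:
arm_command --pt "-1 -0.0012 0 0.002 0" --pt "-1 -0.002 0 0.004 0" --pt "-1 -0.0023 0 0.005 0" --pt "-1 -0.0022 0 0.005 0" --pt "-1 -0.0021 0 0.005 0" --pt "-1 -0.002 0 0.005 0" --pt "-1 -0.002 0 0.005 0" --pt "-1 -0.002 0 0.005 0" --pt "-1 -0.0018 0 0.005 0" --pt "-1 -0.0015 0 0.005 0" --pt "-1 -0.0012 0 0.005 0" --pt "-1 -0.001 0 0.005 0" --pt "-1 -0.0008 0 0.005 0" --pt "-1 -0.0006 0 0.004 0" --pt "-1 -0.0005 0 0.003 0" --pt "-1 0 0 0.0025 0" --pt "-1 0 0 0 0"

```text
clock: 22.72
eef_pos: [407.0, -278.4, 134.9]
eef_rot: [-3.141, 0.0, 0.418]
wrist_force: [0.2, 0.3, -2.3]
finger_gap: 38.9
finger_force: 10.0
```

```bash
python3 m.py; python3 tilt.py t9 | tail -4
```

```text
z 134.9 F tool-x,y,z [ 0.31 -0.14 -2.33] pitch M 0.239
90 110 3784 world z pct 5,50,95: [137.3 138.8 163.7]
110 130 3909 world z pct 5,50,95: [137.8 139.3 164.1]
130 150 755 world z pct 5,50,95: [138.  139.2 140.7]
grip top x,y,z rel tcp: [ 29.4   0.3 122.1]
```

Emit:
arm_command --pt "-1 0 0 0 0" --pt "-1 0 0 0 0" --pt "-1 0 0 0 0" --pt "-1 0 0 0 0" --pt "-1 0 0 -0.005 0" --pt "-1 0 0 -0.01 0" --pt "-1 0 0 -0.015 0" --pt "-1 0 0 -0.012 0" --pt "-1 0 0 -0.006 0" --pt "-1 -0.005 0 0 0" --pt "-1 -0.008 -0.003 0 0" --pt "-1 -0.005 -0.001 0 0" --pt "-1 0 0 0 0" --newtons 60

```text
clock: 24.4
eef_pos: [388.6, -282.2, 183.0]
eef_rot: [-3.141, 0.0, 0.418]
wrist_force: [0.0, -0.2, -3.5]
finger_gap: 38.6
finger_force: 60.0
```

```bash
python3 m.py; python3 tilt.py t10 | tail -4
```

```text
z 182.98 F tool-x,y,z [-0.07  0.15 -3.45] pitch M 0.309
90 110 3770 world z pct 5,50,95: [185.2 186.7 211.6]
110 130 3907 world z pct 5,50,95: [185.7 187.1 211.9]
130 150 778 world z pct 5,50,95: [185.8 187.  188.4]
grip top x,y,z rel tcp: [ 29.4   0.  122.3]
```

Emit:
arm_command --pt "-1 0.0059 -0.0066 0 0" --pt "-1 0.0118 -0.0132 0 0" --pt "-1 0.0176 -0.0199 0 0" --pt "-1 0.0235 -0.0265 0 0" --pt "-1 0.0294 -0.0331 0 0" --pt "-1 0.0294 -0.0331 0 0" --pt "-1 0.0294 -0.0331 0 0" --pt "-1 0.0294 -0.0331 0 0" --pt "-1 0.0294 -0.0331 0 0" --pt "-1 0.0294 -0.0331 0 0" --pt "-1 0.0235 -0.0265 0 0" --pt "-1 0.0176 -0.0199 0 0" --pt "-1 0.0118 -0.0132 0 0" --pt "-1 0.0059 -0.0066 0 0" --pt "-1 0 0 0 0"

```text
clock: 26.32
eef_pos: [523.1, 139.9, 183.0]
eef_rot: [3.142, 0.0, 0.419]
wrist_force: [-0.7, -0.7, -3.9]
finger_gap: 38.9
finger_force: 60.0
```

```bash
python3 tilt.py t11
```

```text
{'clock': np.float64(26.32), 'eef_pos': array([523.07, 139.91, 182.95]), 'wrist_force': array([-0.72, -0.68, -3.86]), 'moment': array([-0.11,  0.31, -0.01]), 'finger_gap': np.float64(38.92), 'finger_force': np.float64(60.0)} 0.41862010621842227
90 110 3750 world z pct 5,50,95: [185.1 186.6 211.5]
110 130 3918 world z pct 5,50,95: [185.6 187.  211.9]
130 150 776 world z pct 5,50,95: [185.8 186.9 188.4]
grip top x,y,z rel tcp: [ 29.4   0.2 122.5]
```

Emit:
arm_command --pt "-1 0 0 0.01 0" --pt "-1 0 0 0.02 0" --pt "-1 0 0 0.03 0" --pt "-1 0 0 0.035 0" --pt "-1 0 0 0.03 0" --pt "-1 0 0 0.022 0" --pt "-1 0 0 0.012 0" --pt "-1 0 0 0.007 0" --pt "-1 0 0 0.003 0" --pt "-1 0 0 0 0"

```text
clock: 27.62
eef_pos: [523.4, 139.8, 14.4]
eef_rot: [3.141, -0.001, 0.418]
wrist_force: [0.0, -0.6, -3.2]
finger_gap: 38.5
finger_force: 60.0
```

Emit:
arm_command --pt "-1 0 0 0 0" --pt "-1 0 0 0.001 0" --pt "-1 0 0 0.001 0" --pt "-1 0 0 0.001 0" --pt "-1 0 0 0.0005 0" --pt "-1 0 0 0 0" --newtons 10

```text
clock: 28.38
eef_pos: [524.0, 140.1, 11.7]
eef_rot: [3.141, -0.002, 0.418]
wrist_force: [-2.2, 1.2, 9.2]
finger_gap: 39.1
finger_force: 10.0
```

```bash
python3 m.py; python3 tilt.py t12|tail -4
```

```text
z 11.68 F tool-x,y,z [-1.5  -1.94  9.24] pitch M 0.384
90 110 3770 world z pct 5,50,95: [12.1 13.8 38.7]
110 130 3942 world z pct 5,50,95: [12.  13.8 38.6]
130 150 965 world z pct 5,50,95: [-0.8 13.4 14.9]
grip top x,y,z rel tcp: [ 29.4  -0.  120.8]
```

Standing level on the bench. Release and rise.

Emit:
arm_command --pt "-1 0 0 -0.0012 0" --pt "0 0 0 0 0" --pt "0.6 0 0 0 0" --pt "1 0 0 0 0" --pt "1 0 0 0 0" --pt "1 0 0 0 0" --pt "1 0 0 0 0" --pt "1 0 0 -0.01 0" --pt "1 0 0 -0.03 0" --pt "1 0 0 -0.05 0" --pt "1 0 0 -0.05 0" --pt "1 0 0 -0.04 0" --pt "1 -0.03 0 -0.02 0" --pt "1 -0.03 0 0 0" --pt "1 0 0 0 0"

```text
clock: 30.3
eef_pos: [467.5, 115.1, 213.0]
eef_rot: [3.141, -0.002, 0.418]
wrist_force: [0.3, 0.4, 0.1]
finger_gap: 93.9
finger_force: 0.0
```

```bash
python3 - <<'E'
from h import *
c=eyes.camera("top"); P=cloud(c); z=P[...,2]
b=eyes.camera("scene"); w=eyes.camera("wrist")
rect(P,box(P,285,90,345,140)&(z>20),"offcut");rect(P,box(P,140,95,215,170)&(z>10),"ear");rect(P,box(P,425,135,480,180)&(z>150),"flask")
cv2.imwrite("pics/fin.png",np.hstack([cv2.resize(w["img"],(400,250)),cv2.resize(b["img"][150:300,180:420],(400,250))]))
Q=cloud(w); q=rect(Q,(Q[...,2]>78)&(Q[...,2]<95)&(abs(Q[...,0]-585)<60)&(abs(Q[...,1]-165)<60)&(w["z_map"]>0),"gripbar")
E
```

```text
offcut 791 rect [771.3 -25.3] [120.   71.9] 67.2 z [27.1 33.9 40. ] mean [770.2 -25.4  33.7]
ear 507 rect [701.9 481.8] [170.8  63.7] 13.4 z [20.7 56.2 72.4] mean [676.1 474.2  52.8]
flask 566 rect [ 614.1 -438.5] [66.7 65.2] 81.3 z [162.9 221.8 229.1] mean [ 611.7 -432.9  208.6]
gripbar 818 rect [584.4 166.5] [16.4 43.6] 24.2 z [80.7 83.6 84.9] mean [584.  166.4  83.3]
```

View pics/fin.png

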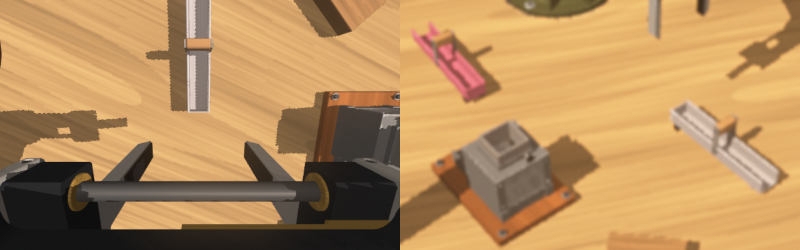

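The empty chute stands level at (198,60) in the wrist panel and (725,145) in the scene panel, with the gripper clear. The ear-defender mask only split into parts; nothing went near them.

```bash
python3 -c "
from cell import ticket
print(ticket.sign_off())"
```

```text
the job is handed in; nothing more can be done
None
```

The job is handed in, verdict not shown: the nuts were poured into the dispenser with the nose on the rim, and the empty chute stands level on the bench, released. I did not count the five nuts inside, and I gripped the chute by its trough walls instead of the wooden grip, because the moves cannot tilt the tool.

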